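# Turn the graphite plate face down on its parking board

## Task

Park the graphite working plate face down without ever picking it up or carrying it: with the fingertips, push it along the bench against the front edge of the cork-topped board until it tips up and flips over onto the board. Then push it fully onto the board, so that it lies flat with its four brass feet up and no edge hangs over. Nothing is lifted, and everything else on the bench and board stays where it is.

Things in the scene. Friction and masses are not known exactly. Their poses are not given: they have to be found in the camera images.
- plate: loose black graphite slab, 90 mm (x) by 100 mm (y) by 8 mm, on four brass feet (12 mm diameter, 13 mm high, centred 31 mm in x and 36 mm in y from its middle), 0.17 to 0.27 kg. Origin: the middle, level with the bottoms of the feet; z points from feet to polished face. It starts on its feet on the bench before the board, x pointing to the board within 0.25 rad, slab 13 to 21 mm above the bench.
- near_edge (a point): middle of the lower line of the slab's near edge (plate x = -45, z = 13 mm); axes as the plate's. The slab overhangs the feet by 8 mm here. While the board stops the far edge, a fingertip under this edge, or pushing and rubbing up it, tips the plate up. Upright, the slab stands before the board; pushed past upright it falls onto the board, its edge hanging some 10 to 30 mm over the front.
- board: parking board fixed to the bench: plywood with a cork top and an aluminium strip on its front edge, 170 mm (x) by 260 mm (y), 17 mm high. Origin: middle of its underside, on the bench; x points away from the robot (turned by up to 0.3 rad). Its front edge is the vertical 17 mm high face at x = -85 mm. It does not move.
- board_edge (a point): middle of the top line of the board's front edge, 17 mm above the bench; axes as the board's.
- corner_nl (a point): corner of the plate's polished face at plate x = -45, y = +50 mm (near, left at the start).
- corner_nr (a point): corner of the plate's polished face at plate x = -45, y = -50 mm.
- corner_fl (a point): corner of the plate's polished face at plate x = +45, y = +50 mm.
- corner_fr (a point): corner of the plate's polished face at plate x = +45, y = -50 mm.
- jar: closed jar with a red cap, 40 mm diameter, 70 mm high, standing on the rear part of the board; leave it. Origin: centre of its underside.
- beaker: small open glass cup, 44 mm wide, 60 mm high, standing on the rear part of the board; leave it. Origin: centre of its underside.
- stopper: black rubber stopper, 26 mm diameter, 30 mm high, standing on the bench beside the board; leave it. Origin: centre of its underside.
- mandrel: steel pin with a 24 mm head, 16 mm diameter, 70 mm high, standing on the bench beside the board; leave it. Origin: centre of its underside.
- tissue_roll: white paper roll, 100 mm diameter, 100 mm high, on the bench to the right; leave it. Origin: centre of its underside.
- bench_brush: hand brush lying on the bench far to the left; leave it. Origin: middle of its underside.
- reamer: hand reamer like a screwdriver lying on the bench far to the right; leave it. Origin: middle of its underside.
There are look-alikes about, which are no part of the job. Of the things like the plate, leave any that is green, pink or red; of the rest the larger one is meant.

How it is judged:
On the way, in this order (a step that is already met when the one before it is completed fails the run):
1. the plate is tipped up against the board's front edge (angle between plate's own z axis and vertical between 0.5 and 1.5 rad and contact force between plate and board above 0.05 N), for 0.05 s.
2. the plate has turned over (angle between plate's own z axis and vertical above 2.6 rad), for 0.1 s.
At the end, for the whole second after the job is handed in: The plate lies at rest on the board, polished face down and feet up, flat within 0.1 rad, all four corners of its face 11 to 23 mm above the bench and inside the board's outline to within 2 mm (angle between plate's own z axis and vertical above 3.04 rad and linear speed of plate below 0.02 m/s and x of corner_nl in the frame of board between -0.087 and 0.087 m and y of corner_nl in the frame of board between -0.132 and 0.132 m and height (world z) of corner_nl between 0.011 and 0.023 m and x of corner_nr in the frame of board between -0.087 and 0.087 m and y of corner_nr in the frame of board between -0.132 and 0.132 m and height (world z) of corner_nr between 0.011 and 0.023 m and x of corner_fl in the frame of board between -0.087 and 0.087 m and y of corner_fl in the frame of board between -0.132 and 0.132 m and height (world z) of corner_fl between 0.011 and 0.023 m and x of corner_fr in the frame of board between -0.087 and 0.087 m and y of corner_fr in the frame of board between -0.132 and 0.132 m and height (world z) of corner_fr between 0.011 and 0.023 m); the robot touches nothing.
It fails at once if the plate is lifted or carried: all four corners of its face more than 32 mm above the bench (height (world z) of each of corner_nl, corner_nr, corner_fl, corner_fr above 0.032 m).
It fails at once if another thing is moved by more than 25 mm (distance of any of jar, beaker, stopper, mandrel, tissue_roll, bench_brush, reamer from where it was at the start of the episode above 0.025 m).
It also fails if it takes over 59 s, if anything falls off the work surface, if the arm or the gripper's body presses on something with over 40 N, if the wrist force passes 120 N, or if a joint passes its speed limit or range.

## Robot

A 6-joint arm with a two-finger parallel gripper is mounted at the origin on the work surface. World frame = base frame: x ahead of the robot, y to its left, z up, the work surface at z = 0. Lengths are in m, angles in rad, forces in N, time in s.
With the tool pointing down it reaches from about 0.35 to 0.925 m from the base axis. Payload 6.4 kg.
Tool frame: the origin (TCP) lies on the centre line of the jaws, within the pads' length; the fingertips stand 17 mm ahead of it and the grasp point (between the pads) lies 2 mm behind it; z points along the fingers, y is the line along which they close (so a half turn about z gives the same grasp; the last joint's range is limited). The gripper opens to 85 mm and grips with 20 to 120 N. Pads are 22 mm wide; open, the fingers measure 114 mm over their backs; the gripper's body (76 mm by 85 mm) begins 54 mm behind the grasp point. The pads swing forward as they close: fully open they stand 13 mm farther back than shut.
Start: joints at [-1.414, 0.245, 1.558, -0, 1.339, -0.174], TCP at [0.211, -0.615, 0.248] pointing down, gripper open.
Joint ranges: [-3.13, 3.13], [-1.02, 2.26], [0.13, 2.54], [-0.95, 4.09], [0.21, 2.88], [-2.74, 2.74]. Speed limits (rad/s): [2.57, 2.57, 3.14, 3.14, 3.14, 3.14].

## Interface

Orientations are given as a rotation vector (axis times angle).
In Python, from rig import * gives the robot as it stands. The module is installed in compiled form; this text tells all that it offers.
- The arm moves only by the shell command python3 -m creep 'ROWS' [OPENING]. ROWS is text: rows parted by semicolons, each of 4 numbers parted by spaces: the shift along the tool's x, y, z in m, then the turn about the tool's z in degrees. In form: dx dy dz yaw; .... A call has 1 to 8 rows; each row is the pose to reach, as a shift and turn from the pose commanded when the call began, along the tool's axes at that moment; what a row does not reach only later rows make up. A row lasts 1/8 s, in which the tool goes at most 62.5 mm and 10.7 degrees, less where a joint would pass 70% of its speed; a pose out of reach is approached as far as the arm can. A call with a gripper value outside its range is refused whole. OPENING is the closure, from 0 (fully open) to 1 (shut), set as the call begins (- or left out, the last holds). The fingers move at their own pace and stop on an object; the grip force is fixed at half the most. Time passes only in rows, so rows that repeat a pose let the fingers close. It gives the time, the measured TCP pose, the force, the opening and the grip force at its end, in the units of the state.
- get_state(): the state, without advancing time (a new reading comes with each control period).
- snapshot(name): name is "scene" or "side" or "wrist"; returns a dict with "frame" (400x640x3 uint8, red, green, blue), "fov_y" (degrees; the focal length in pixels is half the picture's height over the tangent of half this angle, whatever the lens; pixels are square), "cx", "cy" (the principal point, pixels), "eye" and "orientation" of the camera in the world. Camera axes: x right, y down, z forward; pixel columns grow to the right and rows downward; lengths in m; the calibration is good to about 2 mm. A picture is of the moment at which its call begins. There is no depth.
- sign_off(): hands the job in; it is judged then, once.
The state is a dict: "time_s": time; "qpos": joint angles; "joint_velocities": joint speeds; "effort": joint torques, N m; "tool_pos": TCP position; "tcp_rot": TCP orientation; "contact_force": force on the tool from outside, world axes, zero at the start; "moment": the same for the moment, N m; "opening": finger opening in m; "finger_force": force on a finger pad.
Only numpy, scipy, OpenCV 4.12 (cv2) and the standard library are available. Lean on these libraries where they do the work, as an engineer would, in place of code of your own. Each camera call takes 0.05 s, during which the arm holds its last target. There are 200 camera calls.

## Working session

There is one attempt and no reset: what is moved stays moved. The work goes in short steps, Python scripts to look and compute and a shell command to move; the robot and the scene stay as the last step left them, time stands still between calls to the robot, and variables do not carry over. Pictures are saved under pics/ and viewed, at most 10 in all, crops included, and the job is handed in when it is done.

```bash
mkdir -p pics
python3 - <<'E'
from rig import *
import cv2,numpy as np
for n in ("scene","side"):
    s=snapshot(n); cv2.imwrite(f"pics/{n}0.png",s["frame"][:,:,::-1]); print(n,s["fov_y"],s["cx"],s["cy"],s["eye"],s["orientation"])
st=get_state();print(st)
E
```

```text
scene 48.306122860185376 321.34573525297634 195.7263176861838 [1.12801335 0.77048503 1.07050859] [-0.81406353 -2.60769952  1.03900602]
side 52.75913700693363 324.8893013477575 201.98616491966638 [ 0.48855885 -0.93716251  1.20988653] [-2.46069876  0.12757972 -0.06103865]
{'time_s': 0.1, 'qpos': array([-1.41410909e+00,  2.45764629e-01,  1.55890161e+00, -1.02657649e-05,
        1.33872219e+00, -1.74098704e-01]), 'joint_velocities': array([-0.0014763 , -0.00128569, -0.00248832,  0.0010483 , -0.0011556 ,
        0.00042943]), 'effort': array([ 1.17713817e-04, -4.30665421e+01, -3.27132797e+01, -9.92749938e-05,
        2.78480918e-03, -1.98119375e-05]), 'tool_pos': array([ 0.21103906, -0.61427773,  0.24727235]), 'tcp_rot': array([-3.09694975e+00, -5.16939672e-01, -8.86245897e-06]), 'contact_force': array([-0.21959509,  0.52057577,  0.18319948]), 'moment': array([0.03101841, 0.01477638, 0.00079147]), 'finger_force': 0.0, 'opening': 0.08554462423753142}
```

View pics/scene0.png

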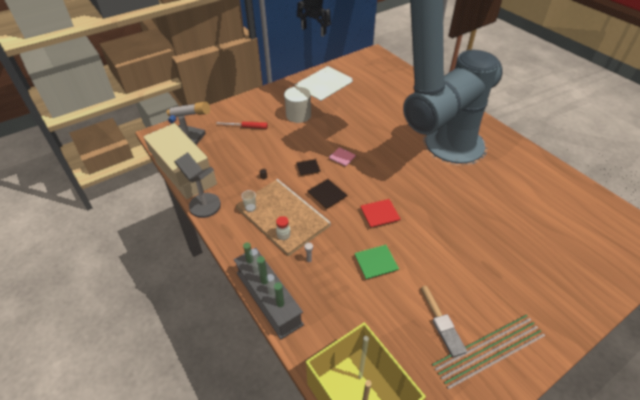

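View pics/side0.png

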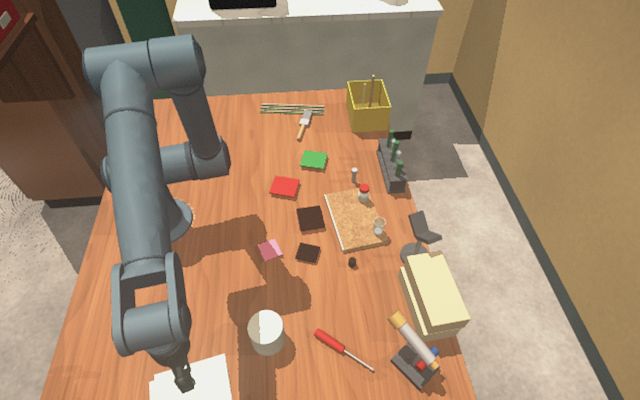

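The scene picture shows two dark plates: a larger one at (327,193), right before the board, and a smaller one at (308,167). In the side picture they are at (311,218) and (308,253). The red, green and pink ones are excluded, so the larger black plate is meant. The board is at scene (285,215), side (355,220). Next I measure both and confirm in a crop.

```bash
cat > h.py <<'E'
from rig import *
import cv2,numpy as np
from scipy.spatial.transform import Rotation as R
def ray(s,uv):
    f=200/np.tan(np.radians(s["fov_y"]/2)); uv=np.atleast_2d(uv).astype(float)
    d=np.c_[(uv[:,0]-s["cx"])/f,(uv[:,1]-s["cy"])/f,np.ones(len(uv))]
    o=np.asarray(s["orientation"]); M=R.from_rotvec(o).as_matrix() if o.size==3 else o
    return d@M.T
def plane(s,uv,z):
    d=ray(s,uv); e=np.asarray(s["eye"]); return e+d*((z-e[2])/d[:,2])[:,None]
def proj(s,P):
    f=200/np.tan(np.radians(s["fov_y"]/2)); M=R.from_rotvec(s["orientation"]).as_matrix()
    c=(np.atleast_2d(P)-s["eye"])@M; return np.c_[c[:,0]/c[:,2]*f+s["cx"],c[:,1]/c[:,2]*f+s["cy"]]
def blob(mask,seed):
    n,l,st,c=cv2.connectedComponentsWithStats(mask.astype(np.uint8)); 
    i=1+np.argmin(np.hypot(*(c[1:]-seed).T)+1e3*(st[1:,4]<60)); return l==i
def quad(m,n=4):
    c=max(cv2.findContours(m.astype(np.uint8),0,1)[0],key=cv2.contourArea); h=cv2.convexHull(c)
    return cv2.approxPolyN(h,n,ensure_convex_hull=True).reshape(-1,2)
E
python3 - <<'E'
from h import *
for n,ps,bs in (("scene",(327,193),(285,215)),("side",(311,218),(355,220))):
    s=snapshot(n); hsv=cv2.cvtColor(s["frame"],cv2.COLOR_RGB2HSV); im=s["frame"].copy()
    m=blob(hsv[...,2]<70,ps); q=quad(m); print(n,m.sum(),q.tolist()); P=plane(s,q,.021); print(P.round(3).tolist(),np.linalg.norm(P-np.roll(P,1,0),axis=1).round(3))
    print(hsv[bs[1],bs[0]],hsv[ps[1],ps[0]],hsv[ps[1]+25,ps[0]+25])
    c=im[130:280,230:420] if n=="scene" else im[150:290,250:430]
    if n=="side":
        hs=blob((hsv[...,1]<130)&(hsv[...,2]>110),bs)
    cv2.imwrite(f"pics/c_{n}.png",cv2.resize(c,None,fx=4,fy=4,interpolation=2)[:,:,::-1])
a=cv2.imread("pics/c_scene.png");b=cv2.imread("pics/c_side.png")
h=560
cv2.imwrite("pics/crop1.png",b)
E
```

```text
Traceback (most recent call last):
  File "h.py", line 19, in quad
    return cv2.approxPolyN(h,n,ensure_convex_hull=True).reshape(-1,2)
           ~~~~~~~~~~~~~~~^^^^^^^^^^^^^^^^^^^^^^^^^^^^^
cv2.error: OpenCV(4.12.0) :-1: error: (-5:Bad argument) in function 'approxPolyN'
> Overload resolution failed:
>  - approxPolyN() got an unexpected keyword argument 'ensure_convex_hull'. Did you mean 'ensure_convex'?
>  - approxPolyN() got an unexpected keyword argument 'ensure_convex_hull'. Did you mean 'ensure_convex'?
```

```bash
sed -i 's/ensure_convex_hull/ensure_convex/' h.py
python3 - <<'E'
from h import *
for n,ps,bs in (("scene",(327,193),(285,215)),("side",(311,218),(355,220))):
    s=snapshot(n); hsv=cv2.cvtColor(s["frame"],cv2.COLOR_RGB2HSV); im=s["frame"].copy()
    m=blob(hsv[...,2]<70,ps); q=quad(m); print(n,m.sum(),q.tolist()); P=plane(s,q,.021); print(P.round(3).tolist(),np.linalg.norm(P-np.roll(P,1,0),axis=1).round(3))
    for p in (bs,ps,(bs[0]-40,bs[1]-40)): print(hsv[p[1],p[0]])
    if n=="side":
        c=im[150:290,250:430]; cv2.imwrite("pics/crop1.png",cv2.resize(c,None,fx=4,fy=4,interpolation=2)[:,:,::-1])
E
```

```text
scene 551 [[346, 196], [326, 208], [307, 191], [327, 180]]
[[0.501, -0.001, 0.021], [0.584, 0.005, 0.021], [0.592, -0.092, 0.021], [0.509, -0.097, 0.021]] [0.096 0.083 0.097 0.083]
[ 12 127 187]
[10 72 53]
[ 12 138 172]
side 129 [[410, 138], [397, 140], [389, 132], [411, 131]]
[[1.013, 0.334, 0.021], [0.954, 0.327, 0.021], [0.93, 0.381, 0.021], [1.028, 0.378, 0.021]] [0.047 0.06  0.059 0.099]
[ 15 119 219]
[ 11 106  89]
[ 12 139 214]
```

View pics/crop1.png

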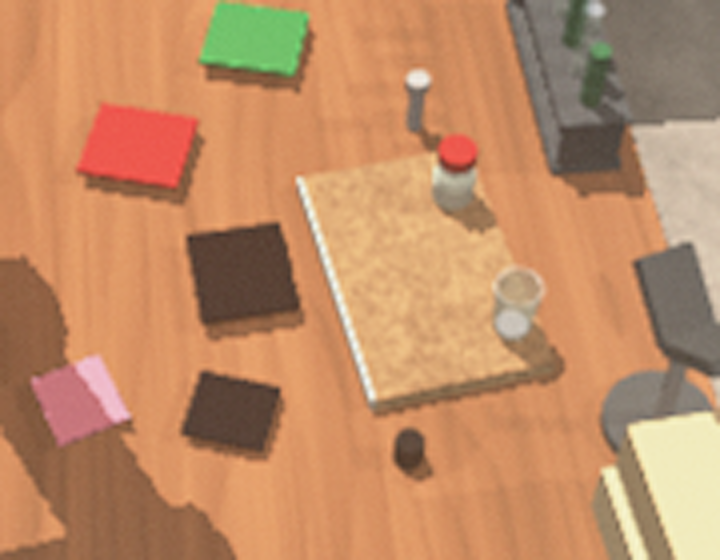

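The enlarged crop shows the larger black plate at side pixels (297..325, 206..231). The smaller black plate is at about (308,253). The board's white front strip runs from (324.5,194.5) to (343,251), with the jar near (364,198) and the beaker near (379,228) at its rear.

Run:
```python
from h import *
s=snapshot("side"); hsv=cv2.cvtColor(s["frame"],cv2.COLOR_RGB2HSV)
m=blob((hsv[...,2]<125)&(hsv[...,1]<125),(311,218)); print(m.sum()); q=quad(m)
P=plane(s,q,.021); print(q.tolist(),P.round(3).tolist(),np.linalg.norm(P-np.roll(P,1,0),axis=1).round(3))
q=[(297,208),(319.75,206.25),(325,228),(301.25,231.25)]
P=plane(s,q,.021); print(P.round(3).tolist(),np.linalg.norm(P-np.roll(P,1,0),axis=1).round(3),P.mean(0))
B=plane(s,[(324.5,194.8),(343,250.5)],.017); d=B[0]-B[1]; print(B.round(3),np.linalg.norm(d),"yaw",np.arctan2(-d[0],d[1]),B.mean(0))
print("jar top",plane(s,[(364,187)],.07),"beaker",plane(s,[(378.5,231)],.019))
print("stopper, mandrel",plane(s,[(352.5,266)],.0),plane(s,[(354,182)],.0))
t=snapshot("scene"); 
Bc=plane(t,[(361,0)],0)
print(proj(t,B),proj(t,P))
cv2.imwrite("pics/crop2.png",cv2.resize(t["frame"][150:270,230:390],None,fx=5,fy=5,interpolation=2)[:,:,::-1])
```

```text
527
[[324, 227], [300, 230], [296, 209], [319, 205]] [[0.59, -0.101, 0.021], [0.503, -0.105, 0.021], [0.494, -0.009, 0.021], [0.582, 0.002, 0.021]] [0.103 0.087 0.097 0.088]
[[0.498, -0.004, 0.021], [0.584, -0.004, 0.021], [0.593, -0.105, 0.021], [0.507, -0.111, 0.021]] [0.107 0.085 0.101 0.086] [ 0.54542105 -0.05617666  0.021     ]
[[ 0.608  0.053  0.017]
 [ 0.645 -0.203  0.017]] 0.2590763888521207 yaw 0.1430369514869491 [ 0.62645308 -0.07517506  0.017     ]
jar top [[0.75413587 0.03244269 0.07      ]] beaker [[ 0.78274681 -0.13610219  0.019     ]]
stopper, mandrel [[ 0.671082   -0.25772736  0.        ]] [[0.73485672 0.1222057  0.        ]]
[[328.56593874 221.85788612]
 [275.74558451 178.74936809]] [[345.98932525 195.18704474]
 [324.35991351 206.32440167]
 [304.56049701 188.70524566]
 [325.01153539 177.31160427]]
```

View pics/crop2.png

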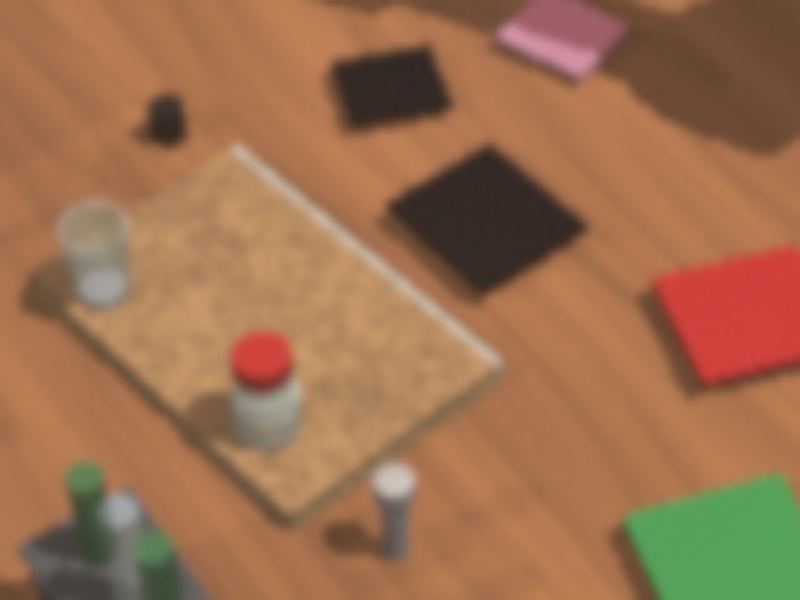

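The second view agrees within a few mm: plate centre about (0.546,-0.051) with yaw 0.075, and board edge middle about (0.627,-0.075) with yaw 0.143. The sizes come out at about 86×100 and 259 mm, as they should. Next I work out the approach move.

```bash
cat >> h.py <<'E'
Y=.143; BX=np.array([np.cos(Y),np.sin(Y),0]); BY=np.array([-np.sin(Y),np.cos(Y),0]); BC=np.array([.711,-.063,0])
def b2w(x,y,z): return BC+x*BX+y*BY+np.array([0,0,z])
def w2b(p): d=np.asarray(p)-BC; return np.array([d@BX,d@BY,d[2]])
def shift(x,y,z):
    s=get_state(); M=R.from_rotvec(s["tcp_rot"]).as_matrix(); d=M.T@(b2w(x,y,z)-s["tool_pos"])
    # turn about tool z so tool y || board y
    a=M.T@BY; t=np.degrees(np.arctan2(-a[0],a[1])); t=(t+90)%180-90
    print("shift",d.round(4),"turn",round(t,1),"tcp in board",w2b(s["tool_pos"]).round(4),"tool x in board",(M.T@BX).round(3),"F",s["contact_force"].round(2),"q6",s["qpos"][5].round(2),"t",s["time_s"])
E
python3 -c "
from h import *
shift(-.25,.035,.1)"
```

```text
shift [ 0.4129 -0.4404  0.1483] turn 10.8 tcp in board [-0.5734 -0.4748  0.248 ] tool x in board [0.982 0.187 0.   ] F [ 0.53 -0.85  0.43] q6 -0.17 t 0.35
```

```bash
python3 -m creep '0.03 -0.03 0 0; 0.07 -0.075 0 1; 0.11 -0.12 0 3; 0.15 -0.16 0 5; 0.19 -0.2 0 7; 0.23 -0.245 0 9; 0.27 -0.29 0 10.8; 0.31 -0.33 0 10.8' 0.68; python3 -c "
from h import *
shift(-.25,.035,.07)"
```

```text
time_s: 1.35
tool_pos: [0.3975, -0.2001, 0.2486]
tcp_rot: [3.133, 0.223, 0.001]
contact_force: [0.4, -0.2, 0.8]
opening: 0.0274
finger_force: 0.0
shift [ 0.0795 -0.1263  0.1786] turn -0.1 tcp in board [-0.3298 -0.091   0.2486] tool x in board [ 1.    -0.001  0.001] F [ 0.45 -0.18  0.82] q6 0.71 t 1.35
```

```bash
python3 -m creep '0.02 -0.04 0.02 0; 0.045 -0.08 0.05 0; 0.07 -0.12 0.09 0; 0.08 -0.126 0.13 0; 0.08 -0.126 0.16 0; 0.08 -0.126 0.179 0; 0.08 -0.126 0.179 0'; python3 -c "
from h import *
shift(-.25,.035,.023)
s=snapshot('wrist'); cv2.imwrite('pics/w1.png',s['frame'][:,:,::-1]); print(s['eye'],s['orientation'])
t=snapshot('side'); a=cv2.resize(t['frame'][150:270,250:410],None,fx=4,fy=4,interpolation=2)
cv2.imwrite('pics/w1.png',np.vstack([cv2.resize(s['frame'],(480,300)),cv2.resize(a,(480,300))])[:,:,::-1])"
```

```text
time_s: 2.22
tool_pos: [0.4573, -0.0654, 0.068]
tcp_rot: [-3.132, -0.223, 0.005]
contact_force: [-0.2, -0.5, 0.0]
opening: 0.0273
finger_force: 0.0
shift [ 0.0016 -0.0011  0.045 ] turn -0.0 tcp in board [-0.2514  0.0338  0.068 ] tool x in board [ 1.    -0.001 -0.003] F [-0.25 -0.52  0.04] q6 1.04 t 2.225
[ 0.53746888 -0.05355661  0.19374974] [ 2.18265419 -1.8910002  -0.30693686]
```

View pics/w1.png

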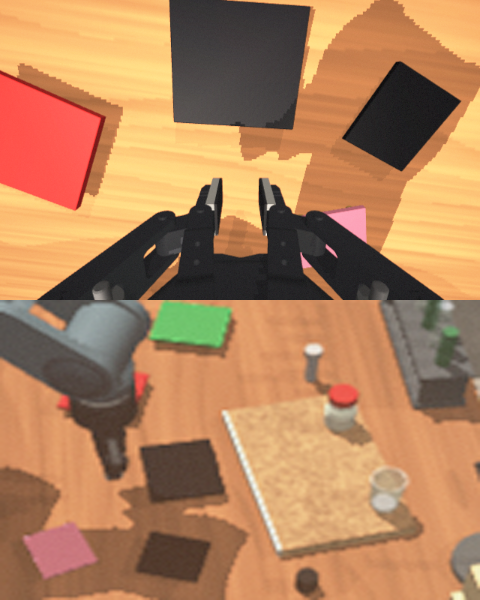

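The wrist view shows the plate's near edge from (174,122) to (293,129), with the fingertips at (215,190) and (268,190) centred on it. I lower the tool and push the plate to the board.

```bash
python3 -m creep '0 0 0.025 0; 0 0 0.04 0; 0 0 0.045 0; 0 0 0.045 0'; python3 -m creep '0.012 0 0 0; 0.024 0 0 0; 0.034 0 0 0; 0.04 0 0 0; 0.045 0 0 0; 0.05 0 0 0; 0.053 0 0 0; 0.053 0 0 0'; python3 -c "
from h import *
shift(-.186,.035,.023)"
```

```text
time_s: 2.82
tool_pos: [0.4587, -0.066, 0.0245]
tcp_rot: [3.134, 0.223, 0.0]
contact_force: [-0.3, -0.1, 1.0]
opening: 0.0273
finger_force: 0.0
time_s: 3.82
tool_pos: [0.5114, -0.0583, 0.0242]
tcp_rot: [3.134, 0.223, 0.002]
contact_force: [-1.0, 0.2, -0.5]
opening: 0.0274
finger_force: 0.1
shift [ 0.0109 -0.0019  0.0012] turn -0.0 tcp in board [-0.1969  0.0331  0.0242] tool x in board [ 1.    -0.001  0.001] F [-0.98  0.19 -0.48] q6 1.09 t 3.825
```

Friction of about 1 N, so it is sliding. I continue gently until the board stops it.

```bash
python3 -m creep '0.003 0 0 0; 0.006 0 0 0; 0.009 0 0 0; 0.012 0 0 0; 0.012 0 0 0'; python3 -m creep '0.002 0 0 0; 0.003 0 0 0; 0.003 0 0 0';python3 -m creep '0.002 0 0 0; 0.003 0 0 0; 0.003 0 0 0'; python3 -c "
from h import *
shift(-.186,.035,.023)
s=snapshot('wrist');t=snapshot('side'); a=cv2.resize(t['frame'][150:270,250:410],None,fx=4,fy=4,interpolation=2)
cv2.imwrite('pics/w2.png',np.vstack([cv2.resize(s['frame'],(480,300)),cv2.resize(a,(480,300))])[:,:,::-1])"
```

```text
time_s: 4.45
tool_pos: [0.52, -0.057, 0.024]
tcp_rot: [-3.133, -0.225, 0.014]
contact_force: [-15.5, -4.3, 12.3]
opening: 0.0273
finger_force: 8.0
time_s: 4.82
tool_pos: [0.5202, -0.0569, 0.024]
tcp_rot: [-3.133, -0.227, 0.026]
contact_force: [-27.8, -7.8, 23.9]
opening: 0.0273
finger_force: 14.5
time_s: 5.2
tool_pos: [0.5204, -0.0569, 0.0238]
tcp_rot: [-3.132, -0.228, 0.039]
contact_force: [-40.2, -11.4, 36.1]
opening: 0.0273
finger_force: 21.1
shift [ 0.0018 -0.0018  0.0008] turn 0.1 tcp in board [-0.1877  0.0332  0.0238] tool x in board [ 1.     0.003 -0.025] F [-40.24 -11.41  36.09] q6 1.11 t 5.2
```

```bash
python3 -m creep '-0.004 0 -0.002 0; -0.004 0 -0.005 0; -0.004 0 -0.008 0; -0.004 0 -0.008 0';  python3 -c "
from h import *
shift(-.186,.035,.023)
s=snapshot('wrist');t=snapshot('side'); a=cv2.resize(t['frame'][150:270,250:410],None,fx=4,fy=4,interpolation=2)
cv2.imwrite('pics/w2.png',np.vstack([cv2.resize(s['frame'],(480,300)),cv2.resize(a,(480,300))])[:,:,::-1])"
```

```text
time_s: 5.8
tool_pos: [0.5203, -0.0567, 0.03]
tcp_rot: [-3.133, -0.225, 0.018]
contact_force: [-11.8, -6.3, -0.4]
opening: 0.0274
finger_force: 6.8
shift [ 0.002  -0.0015  0.007 ] turn 0.0 tcp in board [-0.1879  0.0335  0.03  ] tool x in board [ 1.     0.    -0.011] F [-11.83  -6.31  -0.39] q6 1.11 t 5.8
```

View pics/w2.png

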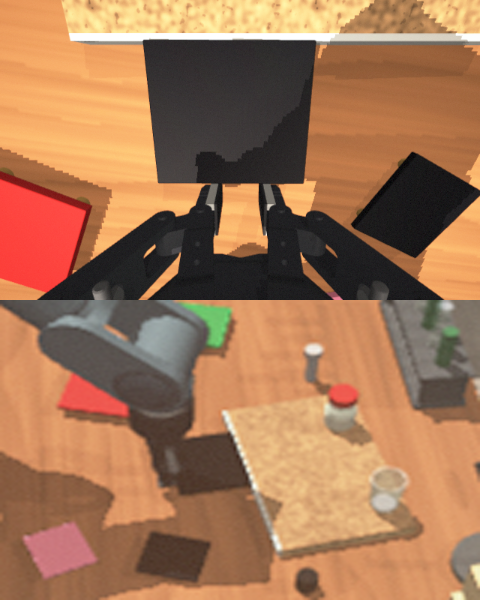

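The wrist view shows the plate flush against the aluminium strip (row 40), with the fingertips on its near edge (row 183). I rub upward along the arc.

```bash
python3 -m creep '0.001 0 -0.003 0; 0.001 0 -0.006 0; 0.002 0 -0.009 0; 0.003 0 -0.012 0; 0.004 0 -0.015 0; 0.005 0 -0.018 0';  python3 -c "
from h import *
shift(-.186,.035,.023)
s=snapshot('wrist');t=snapshot('side'); a=cv2.resize(t['frame'][150:270,250:410],None,fx=4,fy=4,interpolation=2)
cv2.imwrite('pics/w3.png',np.vstack([cv2.resize(s['frame'],(480,300)),cv2.resize(a,(480,300))])[:,:,::-1])"
```

```text
time_s: 6.65
tool_pos: [0.5229, -0.0561, 0.0472]
tcp_rot: [-3.132, -0.226, 0.029]
contact_force: [-21.3, -8.9, 4.5]
opening: 0.0271
finger_force: 11.1
shift [-0.0004 -0.0013  0.0242] turn 0.1 tcp in board [-0.1852  0.0336  0.0472] tool x in board [ 1.     0.001 -0.018] F [-21.32  -8.91   4.47] q6 1.11 t 6.65
```

View pics/w3.png

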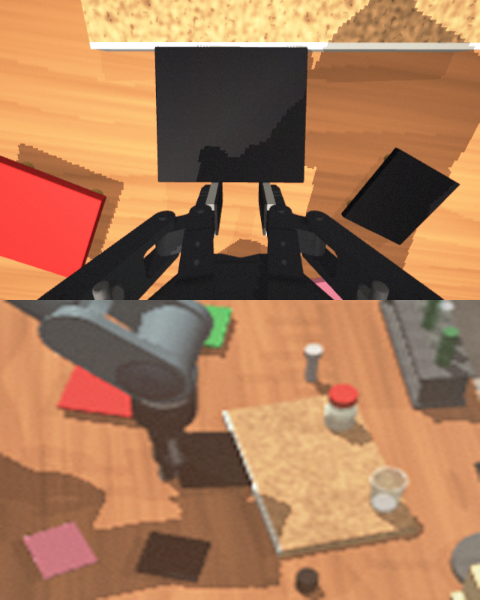

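The near edge rises with the fingertips; the tip is now well above the original 21 mm. I continue along the arc.

```bash
python3 -m creep '0.002 0 -0.006 0; 0.004 0 -0.012 0; 0.007 0 -0.017 0; 0.01 0 -0.022 0; 0.013 0 -0.026 0; 0.017 0 -0.03 0';  python3 -c "
from h import *
shift(-.186,.035,.023)
s=snapshot('wrist');t=snapshot('side'); a=cv2.resize(t['frame'][150:270,250:410],None,fx=4,fy=4,interpolation=2)
cv2.imwrite('pics/w4.png',np.vstack([cv2.resize(s['frame'],(480,300)),cv2.resize(a,(480,300))])[:,:,::-1])"
```

```text
time_s: 7.5
tool_pos: [0.538, -0.0542, 0.0787]
tcp_rot: [-3.132, -0.227, 0.041]
contact_force: [-38.4, -8.7, 26.8]
opening: 0.0272
finger_force: 20.1
shift [-0.0146 -0.0015  0.0561] turn 0.1 tcp in board [-0.17    0.0333  0.0787] tool x in board [ 1.     0.002 -0.026] F [-38.42  -8.65  26.84] q6 1.13 t 7.5
```

View pics/w4.png

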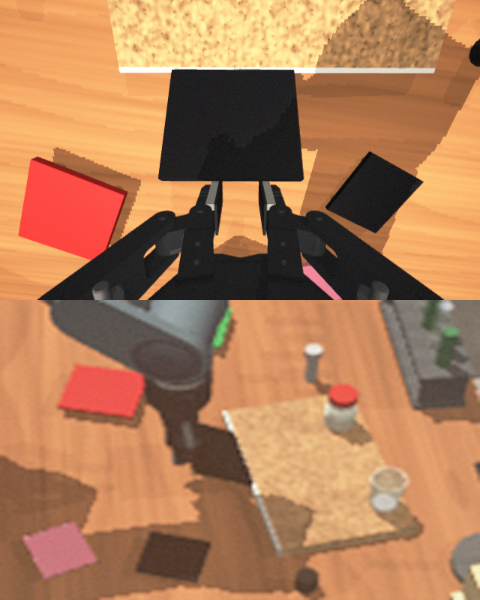

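The plate stands tilted roughly 37°, with its far edge held at the strip (wrist row 70). I ease the push and continue the arc.

```bash
python3 -m creep '0 0 -0.004 0; 0.004 0 -0.009 0; 0.01 0 -0.013 0; 0.016 0 -0.017 0; 0.023 0 -0.02 0; 0.03 0 -0.023 0; 0.036 0 -0.025 0';  python3 -c "
from h import *
shift(-.186,.035,.023)
s=snapshot('wrist');t=snapshot('side'); a=cv2.resize(t['frame'][150:270,250:410],None,fx=4,fy=4,interpolation=2)
cv2.imwrite('pics/w5.png',np.vstack([cv2.resize(s['frame'],(480,300)),cv2.resize(a,(480,300))])[:,:,::-1])"
```

```text
time_s: 8.48
tool_pos: [0.5829, -0.0481, 0.1054]
tcp_rot: [-3.134, -0.223, -0.001]
contact_force: [-0.3, -0.2, 0.4]
opening: 0.0272
finger_force: 0.3
shift [-0.0614 -0.0019  0.0824] turn -0.0 tcp in board [-0.1247  0.0331  0.1054] tool x in board [ 1.    -0.001  0.   ] F [-0.32 -0.24  0.44] q6 1.15 t 8.475
```

View pics/w5.png

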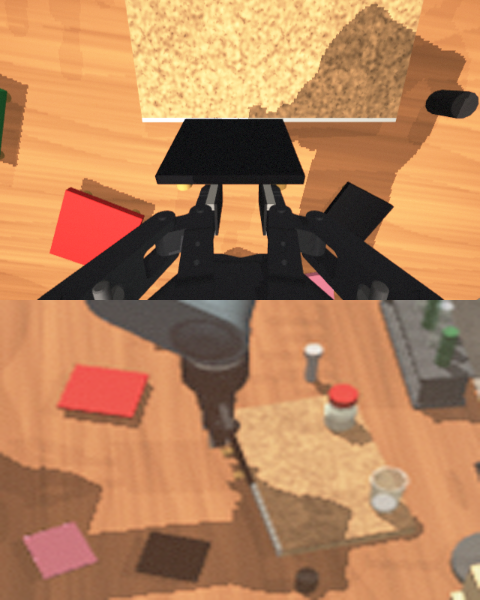

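The plate is at about 70° and nearly upright; the brass feet show at the sides of the fingers (wrist rows 185-190). I lower the tips slightly and push past upright.

```bash
python3 -m creep '0.004 0 0.004 0; 0.01 0 0.008 0; 0.017 0 0.01 0; 0.024 0 0.01 0; 0.03 0 0.01 0; 0.036 0 0.01 0; 0.042 0 0.01 0';  python3 -c "
from h import *
shift(-.186,.035,.023)
s=snapshot('wrist');t=snapshot('side'); a=cv2.resize(t['frame'][150:270,250:410],None,fx=4,fy=4,interpolation=2)
cv2.imwrite('pics/w6.png',np.vstack([cv2.resize(s['frame'],(480,300)),cv2.resize(a,(480,300))])[:,:,::-1])"
```

```text
time_s: 9.45
tool_pos: [0.6241, -0.0422, 0.0951]
tcp_rot: [-3.134, -0.223, 0.0]
contact_force: [0.3, 0.7, 0.9]
opening: 0.027
finger_force: 1.1
shift [-0.1029 -0.0019  0.0721] turn -0.0 tcp in board [-0.0831  0.033   0.0951] tool x in board [ 1.    -0.001 -0.   ] F [0.28 0.72 0.95] q6 1.18 t 9.45
```

View pics/w6.png

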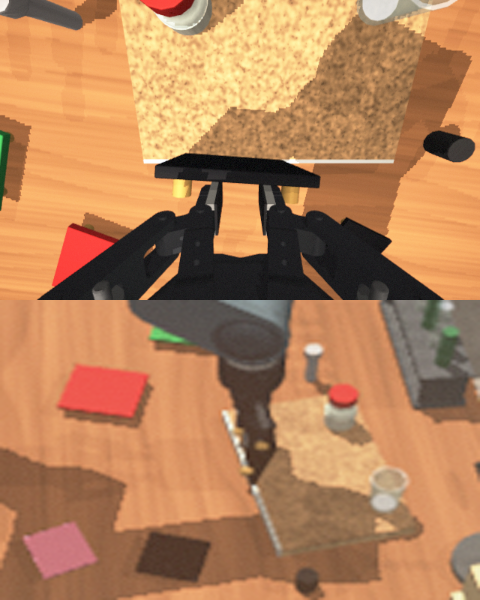

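The slab is upright against the strip, slightly yawed, with the feet toward the robot. That was picture 10, so from here I work from numbers. I push it past upright.

```bash
python3 -m creep '0.006 0 0.002 0; 0.012 0 0.004 0; 0.018 0 0.006 0; 0.024 0 0.008 0; 0.03 0 0.01 0; 0.036 0 0.012 0; 0.04 0 0.012 0; 0.04 0 0.012 0';  python3 - <<'E'
from h import *
shift(-.186,.035,.023)
s=snapshot('side'); hsv=cv2.cvtColor(s['frame'],cv2.COLOR_RGB2HSV)
s=snapshot('wrist'); hsv=cv2.cvtColor(s['frame'],cv2.COLOR_RGB2HSV)
m=((hsv[...,0]>15)&(hsv[...,0]<32)&(hsv[...,1]>90)&(hsv[...,2]>80)).astype(np.uint8)
n,l,st,c=cv2.connectedComponentsWithStats(m)
print([(st[i,4],c[i].round().tolist()) for i in range(1,n) if st[i,4]>40])
m=(hsv[...,2]<45).astype(np.uint8)
print('dark rows',[(r,np.flatnonzero(m[r])[[0,-1]].tolist() if m[r].any() else 0,int(m[r].sum())) for r in range(0,400,25)])
E
```

```text
time_s: 10.55
tool_pos: [0.6637, -0.0365, 0.0834]
tcp_rot: [3.134, 0.224, 0.0]
contact_force: [-0.3, 0.0, 0.1]
opening: 0.0275
finger_force: 0.0
shift [-0.1429 -0.002   0.0603] turn -0.0 tcp in board [-0.0431  0.033   0.0834] tool x in board [ 1.    -0.001  0.   ] F [-0.26  0.03  0.11] q6 1.2 t 10.55
[(np.int32(27538), [283.0, 129.0]), (np.int32(349), [258.0, 28.0]), (np.int32(57), [611.0, 32.0]), (np.int32(47), [613.0, 46.0]), (np.int32(87), [120.0, 108.0]), (np.int32(394), [285.0, 152.0]), (np.int32(77), [7.0, 148.0]), (np.int32(842), [56.0, 174.0]), (np.int32(415), [396.0, 174.0]), (np.int32(536), [48.0, 193.0]), (np.int32(286), [136.0, 205.0]), (np.int32(79), [563.0, 230.0]), (np.int32(80), [13.0, 232.0]), (np.int32(144), [621.0, 234.0]), (np.int32(721), [401.0, 249.0]), (np.int32(132), [376.0, 255.0]), (np.int32(150), [547.0, 251.0]), (np.int32(223), [313.0, 261.0]), (np.int32(45), [633.0, 267.0]), (np.int32(70), [309.0, 282.0]), (np.int32(46), [186.0, 291.0]), (np.int32(130), [336.0, 297.0]), (np.int32(695), [100.0, 314.0]), (np.int32(622), [323.0, 309.0]), (np.int32(73), [530.0, 317.0]), (np.int32(77), [292.0, 324.0]), (np.int32(646), [326.0, 332.0]), (np.int32(47), [117.0, 346.0]), (np.int32(426), [551.0, 358.0])]
dark rows [(0, 0, 0), (25, 0, 0), (50, 0, 0), (75, 0, 0), (100, 0, 0), (125, [273, 277], 5), (150, [297, 397], 26), (175, [312, 411], 76), (200, [315, 403], 88), (225, [275, 395], 19), (250, [270, 600], 71), (275, [259, 381], 53), (300, [187, 453], 204), (325, [153, 488], 190), (350, [118, 522], 374), (375, [84, 557], 427)]
```

```bash
python3 -m creep '0 0 -0.03 0; 0 0 -0.06 0; -0.05 0 -0.06 0; -0.1 0 -0.06 0; -0.14 0 -0.06 0; -0.14 0 -0.06 0; -0.14 0 -0.06 0';  python3 - <<'E'
from h import *
shift(-.14,.035,.023)
C=[b2w(x,y,.017) for x,y in((-.085,.13),(-.085,-.13),(.085,-.13),(.085,.13))]
for n in('wrist','side'):
    s=snapshot(n); v=s['frame'].max(2); np.save(n,s['frame'])
    # rectified top view at slab upper plane z=.025, board frame, 1 mm/px (x_b -150..90, y_b 130..-130)
    src=np.float32([(-.15,.13),(.09,.13),(.09,-.13),(-.15,-.13)])
    px=proj(s,[b2w(x,y,.025) for x,y in src]).astype(np.float32)
    H=cv2.getPerspectiveTransform(px,np.float32([(0,0),(240,0),(240,260),(0,260)]))
    T=cv2.warpPerspective(s['frame'],H,(240,260)); cv2.imwrite(f'pics/t_{n}.png',T[:,:,::-1])
    V=cv2.resize(T.max(2),(40,26),interpolation=cv2.INTER_AREA)
    print(n); print('\n'.join(''.join('#' if a<60 else '+' if a<110 else '.' for a in r) for r in V))
E
```

```text
time_s: 11.52
tool_pos: [0.5255, -0.0566, 0.144]
tcp_rot: [3.133, 0.223, 0.003]
contact_force: [-0.0, -1.0, -0.8]
opening: 0.0275
finger_force: 0.0
shift [ 0.0425 -0.0024  0.121 ] turn -0.1 tcp in board [-0.1827  0.0328  0.144 ] tool x in board [ 1.    -0.001  0.002] F [-0.   -1.04 -0.79] q6 1.11 t 11.525
wrist
.....................###################
.....................###################
.....................###################
.....................###################
.....................###################
..............+#..++####################
..............#+..######################
..............##########################
.............+##########################
.............###########################
.............###########################
............+###########################
............#++#########################
............#...########################
..............++########################
....................+###################
.....................###################
.....................###################
.....................###################
........
[... 649 characters left out ...]
...
.............+++++++++++++++............
.............++++++++++++++.............
.............+.++++++++++++.............
............+...+++++++++++.............
............+..++++++++.................
............+++++++++++.................
................++++++++++..............
........................................
........................................
........................................
........................................
........................................
........................................
........................................
........................................
........................................
........................................
```

Run:
```python
from h import *
for n in('wrist','side'):
    s=snapshot(n)
    def rect(z):
        src=[(-.15,.13),(.09,.13),(.09,-.13),(-.15,-.13)]
        px=proj(s,[b2w(x,y,z) for x,y in src]).astype(np.float32)
        H=cv2.getPerspectiveTransform(px,np.float32([(0,0),(480,0),(480,520),(0,520)])); return cv2.warpPerspective(s['frame'],H,(480,520))
    T=rect(.017); h=cv2.cvtColor(T,cv2.COLOR_RGB2HSV); w=(h[...,1]<50)&(h[...,2]>140)
    print(n,'strip x_b mm (min,max) by y:',[(130-r//2,*(-150+np.flatnonzero(w[r,80:180])[[0,-1]]/2+40)) for r in range(4,520,32) if w[r,80:180].any()])
    T=rect(.025); V=T.max(2); th=60 if n=='wrist' else 110
    print('slab x_b:',[(130-r//2,*(-150+np.flatnonzero(V[r,100:380]<th)[[0,-1]]/2+50)) for r in range(80,360,10) if (V[r,100:380]<th).any()])
    if n=='side':
        m=cv2.morphologyEx((V<115).astype(np.uint8),cv2.MORPH_CLOSE,np.ones((31,31))); m=blob(m,(190,220)); q=quad(m); print('quad',[(-150+a/2,130-b/2) for a,b in q],np.linalg.norm((q-np.roll(q,1,0))/2,axis=1))
```

```text
wrist strip x_b mm (min,max) by y: [(128, np.float64(-86.0), np.float64(-82.0)), (112, np.float64(-86.5), np.float64(-82.0)), (96, np.float64(-86.5), np.float64(-82.0)), (80, np.float64(-86.5), np.float64(-82.0)), (64, np.float64(-86.5), np.float64(-82.0)), (48, np.float64(-86.5), np.float64(-82.0)), (32, np.float64(-86.5), np.float64(-82.0)), (16, np.float64(-86.5), np.float64(-82.0)), (0, np.float64(-86.5), np.float64(-82.0)), (-16, np.float64(-86.5), np.float64(-82.0)), (-32, np.float64(-86.5), np.float64(-82.0)), (-48, np.float64(-86.5), np.float64(-82.0)), (-64, np.float64(-86.5), np.float64(-82.5)), (-80, np.float64(-86.5), np.float64(-83.0)), (-96, np.float64(-86.5), np.float64(-82.5)), (-112, np.float64(-86.5), np.float64(-83.0))]
slab x_b: [(90, np.float64(-26.5), np.float64(39.5)), (85, np.float64(-26.5), np.float64(39.5)), (80, np.float64(-63.0), np.float64(39.5)), (75, np.float64(-64.5), np.float64(39.5)), (70, np.float64(-65.0), np.float64(39.5)), (65, np.float64(-66.0), np.float64(39.5)), (60, np.float64(-67.5), np.float64(39.5)), (55, np.float64(-68.5), np.float64(39.5
[... 2128 characters left out ...]
p.float64(13.0)), (15, np.float64(-75.0), np.float64(12.5)), (10, np.float64(-76.5), np.float64(12.0)), (5, np.float64(-77.5), np.float64(11.0)), (0, np.float64(-77.5), np.float64(9.5)), (-5, np.float64(-78.5), np.float64(7.5)), (-10, np.float64(-79.5), np.float64(6.0)), (-15, np.float64(-80.5), np.float64(6.5)), (-20, np.float64(-76.5), np.float64(6.0)), (-25, np.float64(-52.5), np.float64(5.0)), (-30, np.float64(-25.5), np.float64(4.0)), (-35, np.float64(-4.0), np.float64(1.5))]
quad [(np.float64(23.0), np.float64(62.0)), (np.float64(3.5), np.float64(-37.0)), (np.float64(-83.5), np.float64(-20.0)), (np.float64(-62.0), np.float64(81.0))] [ 87.09764635 100.90218035  88.64536085 103.26301371]
```

Both views show the plate already wholly on the board: its nearest corner is at x_b ≈ -82 mm and the strip's front at -86 mm. I check flatness against the third view before handing in.

Run:
```python
from h import *
for n in('scene','side'):
    s=snapshot(n)
    for z in(.017,.025):
        src=[(-.15,.13),(.09,.13),(.09,-.13),(-.15,-.13)]
        px=proj(s,[b2w(x,y,z) for x,y in src]).astype(np.float32)
        T=cv2.warpPerspective(s['frame'],cv2.getPerspectiveTransform(px,np.float32([(0,0),(480,0),(480,520),(0,520)])),(480,520))
        V=T.max(2)
        for th in (90,120):
            m=cv2.morphologyEx((V<th).astype(np.uint8),cv2.MORPH_CLOSE,np.ones((31,31))); m=blob(m,(230,215)); q=quad(m); print(n,z,th,[(-150+float(a)/2,130-float(b)/2) for a,b in q],np.linalg.norm((q-np.roll(q,1,0))/2,axis=1).round())
    if n=='scene':
        h=cv2.cvtColor(T,cv2.COLOR_RGB2HSV); w=(h[...,1]<60)&(h[...,2]>120)
        print([(130-r//2,*(-150+np.flatnonzero(w[r,80:180])[[0,-1]]/2+40)) for r in range(4,520,48) if w[r,80:180].any()])
```

```text
scene 0.017 90 [(11.0, 63.5), (5.0, -33.5), (-84.5, -18.0), (-64.5, 78.5)] [77. 97. 91. 99.]
scene 0.017 120 [(14.5, 65.5), (6.0, -37.5), (-86.5, -20.0), (-67.0, 81.5)] [ 83. 103.  94. 103.]
scene 0.025 90 [(15.0, 68.5), (9.0, -27.5), (-79.5, -12.0), (-60.0, 84.0)] [77. 96. 90. 98.]
scene 0.025 120 [(18.5, 71.0), (10.0, -31.0), (-82.0, -14.0), (-62.5, 86.5)] [ 82. 102.  94. 102.]
[(104, np.float64(-81.5), np.float64(-81.5)), (80, np.float64(-82.0), np.float64(-81.0)), (8, np.float64(-80.0), np.float64(-77.5)), (-40, np.float64(-86.0), np.float64(-81.0))]
side 0.017 90 [(24.5, 67.0), (4.5, -31.0), (-81.0, -11.0), (-57.0, 85.5)] [ 84. 100.  88.  99.]
side 0.017 120 [(26.5, 70.0), (5.5, -32.0), (-82.0, -14.5), (-60.5, 86.5)] [ 89. 104.  89. 103.]
side 0.025 90 [(22.5, 61.0), (2.5, -36.0), (-82.5, -16.5), (-59.0, 79.0)] [83. 99. 87. 98.]
side 0.025 120 [(23.5, 64.0), (3.5, -37.5), (-83.5, -20.0), (-62.5, 80.5)] [ 88. 103.  89. 103.]
```

All three views agree on a flat plate about 3-5 mm inside the front edge. I give the closest corner a small nudge for margin, fingertips at slab height.

```bash
python3 -m creep '0.02 0.015 0.03 0; 0.045 0.03 0.06 0; 0.06 0.03 0.09 0; 0.065 0.03 0.103 0; 0.065 0.03 0.107 0; 0.065 0.03 0.107 0'; python3 -m creep '0.006 0 0 0; 0.011 0 0 0; 0.016 0 0 0; 0.02 0 0 0; 0.024 0 0 0; 0.028 0 0 0; 0.031 0 0 0; 0.031 0 0 0'; python3 -c "
from h import *
shift(-.085,.003,.037)"; python3 -m creep '-0.03 0 0 0; -0.06 0 -0.02 0; -0.08 -0.03 -0.06 0; -0.098 -0.03 -0.107 0; -0.098 -0.03 -0.107 0; -0.098 -0.03 -0.107 0'
python3 - <<'E'
from h import *
for n in('wrist','scene','side'):
    s=snapshot(n)
    z=.025; src=[(-.15,.13),(.09,.13),(.09,-.13),(-.15,-.13)]
    px=proj(s,[b2w(x,y,z) for x,y in src]).astype(np.float32)
    V=cv2.warpPerspective(s['frame'],cv2.getPerspectiveTransform(px,np.float32([(0,0),(480,0),(480,520),(0,520)])),(480,520)).max(2)
    if n=='wrist': print('edge',[(130-r//2,float(-150+np.flatnonzero(V[r,100:380]<60)[0]/2+50)) for r in range(80,340,20) if (V[r,100:380]<60).any()]); continue
    m=cv2.morphologyEx((V<120).astype(np.uint8),cv2.MORPH_CLOSE,np.ones((31,31))); m=blob(m,(230,215)); q=quad(m); print(n,[(-150+float(a)/2,130-float(b)/2) for a,b in q],np.linalg.norm((q-np.roll(q,1,0))/2,axis=1).round())
E
```

```text
time_s: 12.58
tool_pos: [0.5935, -0.0768, 0.037]
tcp_rot: [3.133, 0.224, 0.001]
contact_force: [0.6, -0.7, -0.1]
opening: 0.0272
finger_force: 0.0
time_s: 13.58
tool_pos: [0.6243, -0.0725, 0.0362]
tcp_rot: [-3.134, -0.223, -0.0]
contact_force: [-1.1, -0.7, -0.1]
opening: 0.0275
finger_force: 0.3
shift [ 0.0022 -0.     -0.0008] turn -0.0 tcp in board [-0.0872  0.003   0.0362] tool x in board [ 1.    -0.001  0.   ] F [-1.11 -0.71 -0.13] q6 1.13 t 13.575
time_s: 14.32
tool_pos: [0.5228, -0.0565, 0.1432]
tcp_rot: [-3.133, -0.223, -0.001]
contact_force: [0.9, 0.2, -0.5]
opening: 0.0274
finger_force: 0.0
edge [(90, -30.0), (80, -61.5), (70, -62.5), (60, -64.5), (50, -65.5), (40, -67.0), (30, -68.5), (20, -70.5), (10, -72.0), (0, -73.5), (-10, -75.0), (-20, -30.5), (-30, -30.0)]
scene [(19.5, 76.0), (19.5, -26.0), (-76.0, -14.5), (-59.5, 87.0)] [ 80. 102.  96. 103.]
side [(27.0, 68.5), (11.0, -35.0), (-76.0, -19.0), (-61.0, 81.0)] [ 89. 105.  88. 101.]
```

The front corner is now at x_b ≈ -76 mm, 10 mm inside the edge. The far-left corner is at (27,68), clear of the jar, and the robot is clear.

```bash
python3 -c "
from rig import *
print(sign_off())"
```

```text
the job is handed in; nothing more can be done
None
```

The plate was tipped over the board's front edge, and the last camera check showed it lying flat, feet up, wholly on the board about 10 mm inside the front edge; I handed the job in at about 14.5 s and got no verdict back.

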